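# Find the box spanner that fits the mill's middle nut

### The arm

A 7-joint arm with a two-finger parallel gripper is mounted at the origin on a cart in front of the work surface, level with it; the furniture and walls round the work are solid. World frame = base frame: x ahead of the robot, y to its left, z up, the work surface at z = 0. Lengths are in m, angles in rad, forces in N, time in s.
With the tool pointing down it reaches from about 0.4 to 0.9 m from the base axis. Payload 5.5 kg.
Tool frame: the origin (TCP) lies midway between the tips of the shut fingers; the grasp point (between the pads) lies 19 mm behind it; z points along the fingers, y is the line along which they close (so a half turn about z gives the same grasp; the last joint's range is limited). The gripper opens to 92 mm and grips with 3 to 60 N. Pads are 19 mm wide; open, the fingers measure 130 mm over their backs; the gripper's body (75 mm by 190 mm) begins 47 mm behind the grasp point.
Start: joints at [1.478, 0.501, -0.427, 1.55, 0.221, 1.138, -0.21], TCP at [0.226, -0.609, 0.227] pointing down, gripper open.
Joint ranges: [-2.88, 2.88], [-0.31, 2.03], [-1.54, 1.56], [0.2, 2.42], [-1.41, 4.55], [0.19, 2.02], [-2.57, 2.57]. Speed limits (rad/s): [2.57, 2.57, 3.14, 3.14, 3.14, 3.14, 3.14].

### API

Orientations are given as a unit quaternion [w, x, y, z].
In Python, from workcell import bot gives the robot as it stands.
- The arm moves only by the shell command python3 -m handwheel 'ROWS' [FORCE]. ROWS is JSON, a list of rows, each an object with "offset": the shift along the world's x, y, z in mm, a list of three; "turn": the turn, a rotation vector about the world's x, y, z in degrees, a list of three; "gripper": the opening, from 0 (shut) to 1 (fully open). A call has 1 to 12 rows; each row shifts and turns the commanded pose from where the row before left it; what a row does not reach is not made up. A row lasts 1/8 s, in which the tool goes at most 62.5 mm and 10.7 degrees, less where a joint would pass 70% of its speed; a pose out of reach is approached as far as the arm can. A call is refused whole if a number of a shift passes 62.5 or a number of a turn 10.7, either way. A call with a gripper value outside its range is refused whole. The fingers move at their own pace and stop on an object; FORCE is the grip in N (left out, the last holds). Time passes only in rows, so rows that do not move let the fingers close. It gives the time, the measured TCP pose, the force, the opening and the grip force at its end, in the units of the state.
- bot.get_state(): the state, without advancing time (a new reading comes with each control period).
- bot.camera(name): name is "scene" or "side" or "wrist"; returns (picture, depth): 400x640x3 uint8, red, green, blue; 400x640 float32, m along the optical axis (not along the pixel's ray), 0 where there is no reading.
- bot.camera_params(name): a dict with "fovy" (degrees; the focal length in pixels is half the picture's height over the tangent of half this angle, whatever the lens; pixels are square), "cx", "cy" (the principal point, pixels), "position" and "rotation" of the camera in the world. Camera axes: x right, y down, z forward; pixel columns grow to the right and rows downward; lengths in m; the calibration is good to about 2 mm. The wrist camera is an equidistant fisheye: a pixel r from the principal point sees the ray r / f radians off the axis. A picture is of the moment at which its call begins: read the wrist's pose just before it. camera_params takes no time and is no camera call; for the wrist camera it gives the pose at the moment of the call.
- bot.sign_off(): hands the job in; it is judged then, once.
The state is a dict: "t": time; "q": joint angles; "dq": joint speeds; "effort": joint torques, N m; "ee_pos": TCP position; "orientation": TCP orientation; "ft_force": force on the tool from outside, world axes, zero at the start; "ft_torque": the same for the moment, N m; "gripper_width": finger opening in m; "grasp_force": force on a finger pad.
Only numpy, scipy, OpenCV 4.12 (cv2) and the standard library are available. Lean on these libraries where they do the work, as an engineer would, in place of code of your own. Each camera call takes 0.05 s, during which the arm holds its last target. There are 200 camera calls.

### The job

Find out which of the two look-alike box spanners fits the middle nut on the mill's gearbox by trying them on it; if one proves too small or too loose, stand it back upright on the worktop. With the one that fits pushed fully down over the nut, turn the nut clockwise (seen from above) by about a sixth of a turn, and finish still gripping that spanner, upright and fully down on the nut. Touch the nuts only with the spanners, leave the other two nuts as they are, and do not disturb the jars, shaker and garlic.

Things in the scene. Friction and masses are not known exactly. Their poses are not given: they have to be found in the camera images.
- gearbox: low aluminium gearbox of a hand-cranked kitchen mill, fixed: flange 150 x 270 x 8 mm, housing 108 mm (x) x 240 mm (y) x 45 mm high, crank at its +y end reaching y = 202 mm and 48 mm high. Three round bosses stand on top in a row along its y axis, 78 mm apart. Origin: centre of the underside, z up
- middle (a point): centre of the top face of the middle boss, 53 mm above the worktop: where the middle nut stands and where the mouth of a fully seated key comes to rest
- boss_a: round aluminium boss, 54 mm diameter, 8 mm high, fixed on top of the gearbox, carrying nut_a. Origin: centre of its underside. It stands in the middle or at the +y end of the row, differently from start to start
- nut_a_top (a point): centre of the top face of the steel hex nut nut_a, 16 mm above the boss; x and y turn with the nut: its corners point along x and every 60 degrees from it, its flats face y. One of nut_a and nut_b is 16, the other 22 mm across flats; either may stand in the middle
- nut_a (a joint): turn of nut_a on its boss in rad, 0 at the start, positive is clockwise seen from above; dry friction, 0.15 N m, the nut stays at its height as it turns and has no stop in the range needed
- boss_b: round aluminium boss, 54 mm diameter, 8 mm high, fixed on top of the gearbox, carrying nut_b. Origin: centre of its underside. It stands in the middle or at the +y end of the row, differently from start to start
- nut_b_top (a point): centre of the top face of the steel hex nut nut_b, 16 mm above the boss; x and y turn with the nut: its corners point along x and every 60 degrees from it, its flats face y. One of nut_a and nut_b is 16, the other 22 mm across flats; either may stand in the middle
- nut_b (a joint): turn of nut_b on its boss in rad, 0 at the start, positive is clockwise seen from above; dry friction, 0.15 N m, the nut stays at its height as it turns and has no stop in the range needed
- boss_c: round aluminium boss, 54 mm diameter, 8 mm high, fixed on top of the gearbox at its -y end, carrying nut_c. Origin: centre of its underside
- nut_c_top (a point): centre of the top face of the steel hex nut nut_c, 16 mm above the boss; x and y turn with the nut: its corners point along x and every 60 degrees from it, its flats face y. 29 mm across flats
- nut_c (a joint): turn of nut_c on its boss in rad, 0 at the start, positive is clockwise seen from above; dry friction, 0.15 N m, the nut stays at its height as it turns and has no stop in the range needed
- key_1: upright steel box spanner: hex barrel 40 mm across flats, 48 tall, 16 mm neck, cross bar 64 (x) x 12 (y) x 18 mm centred 81 mm above the mouth; 0.22 kg. Hex bore from below, 22 deep, flats facing y, corners along x. The two keys look alike outside; one bore is 17.6, the other 23.6 mm across flats, which is which is found only by trying. Origin: centre of the mouth (underside), z up
- key_2: upright steel box spanner: hex barrel 40 mm across flats, 48 tall, 16 mm neck, cross bar 64 (x) x 12 (y) x 18 mm centred 81 mm above the mouth; 0.22 kg. Hex bore from below, 22 deep, flats facing y, corners along x. The two keys look alike outside; one bore is 17.6, the other 23.6 mm across flats, which is which is found only by trying. Origin: centre of the mouth (underside), z up
- salt_shaker: salt shaker, 44 mm diameter, 90 mm high, bystander. Origin: centre of the underside
- honey_jar: glass honey jar with a white lid, 64 mm diameter, 97 mm high, bystander. Origin: centre of the underside
- garlic: garlic bulb, about 53 mm across and high, bystander. Origin: underside
- jar_low: low round jar with a grey lid, 64 mm diameter, 46 mm high, bystander. Origin: centre of the underside
There are look-alikes about, which are no part of the job. What is shaped like the key_1 but orange or turquoise is not meant.

How it is judged:
By the outcome, as a careful person would: the job done as asked, in the order asked, and still so for the second after the job is handed in, while the arm keeps its last pose, push and grip.
It also fails if it takes over 66 s, if anything falls off the work surface, if the arm or the gripper's body presses on something with over 40 N, if the wrist force passes 120 N, or if a joint passes its speed limit or range.

## Working session

There is one attempt and no reset: what is moved stays moved. The work goes in short steps, Python scripts to look and compute and a shell command to move; the robot and the scene stay as the last step left them, time stands still between calls to the robot, and variables do not carry over. Pictures are saved under pics/ and viewed, at most 10 in all, crops included, and the job is handed in when it is done.

```bash
mkdir -p pics; python3 - <<'E'
from workcell import bot
import cv2,numpy as np
for n in("scene","side"):
    p,d=bot.camera(n);cv2.imwrite(f"pics/{n}0.png",p[:,:,::-1]);np.savez(f"{n}0.npz",p=p,d=d)
    c=bot.camera_params(n);print(n,{k:np.round(v,4).tolist() for k,v in c.items() if not isinstance(v,str)})
s=bot.get_state();print({k:np.round(v,3).tolist() for k,v in s.items()})
E
```

```text
scene {'fovy': 45.7856, 'cx': 318.3407, 'cy': 204.3626, 'position': [-0.333, 0.5662, 1.0392], 'rotation': [0.1671, -0.3936, 0.8238, -0.3721]}
side {'fovy': 42.4738, 'cx': 326.7963, 'cy': 201.6366, 'position': [-0.646, -0.4352, 0.5848], 'rotation': [-0.4361, 0.6701, -0.5062, 0.3234]}
{'t': 0.1, 'q': [1.478, 0.502, -0.427, 1.551, 0.221, 1.138, -0.21], 'dq': [-0.001, -0.001, -0.001, -0.003, -0.0, -0.001, 0.0], 'effort': [-0.011, -56.788, -5.838, -27.992, -0.069, 0.024, 0.0], 'ee_pos': [0.226, -0.609, 0.226], 'orientation': [-0.001, 0.984, 0.177, -0.0], 'ft_force': [0.383, -0.896, -0.156], 'ft_torque': [0.042, 0.021, 0.038], 'grasp_force': 0.0, 'gripper_width': 0.092}
```

View pics/scene0.png

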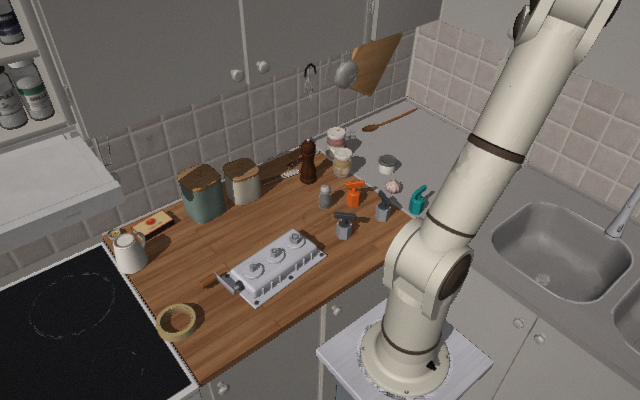

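View pics/side0.png

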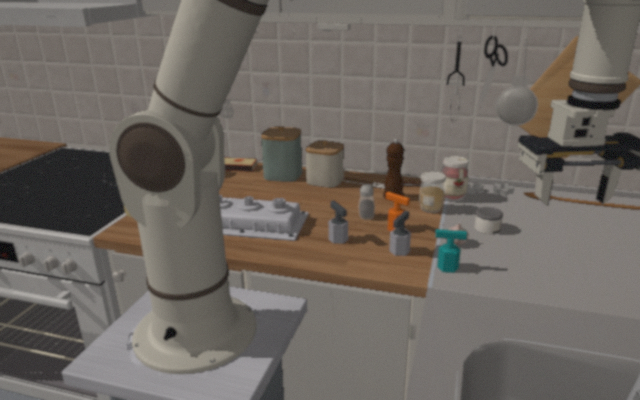

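The scene view shows the gearbox at about (275,265) and two grey keys at (345,225) and (383,207). The orange and turquoise decoys are at (354,193) and (417,200). Next I'll enlarge both views to read pixel positions.

```bash
cat > h.py <<'E'
import numpy as np,cv2
from scipy.spatial.transform import Rotation as R
from workcell import bot
def cam(n):
    c=bot.camera_params(n);q=np.array(c["rotation"])
    M=R.from_quat(np.r_[q[1:],q[0]]).as_matrix() if q.size==4 else q
    return 200/np.tan(np.radians(c["fovy"])/2),c["cx"],c["cy"],np.array(c["position"]),M
def ray(c,u,v,fish=False):
    f,cx,cy,p,M=c;x=np.array([u-cx,v-cy])
    if fish:
        r=np.hypot(*x);a=r/f;d=np.r_[x/r*np.sin(a),np.cos(a)] if r else np.array([0,0,1.])
    else: d=np.r_[x/f,1]; d/=np.linalg.norm(d)
    return p,M@d
def atz(c,u,v,z,fish=False):
    p,d=ray(c,u,v,fish);return p+d*(z-p[2])/d[2]
def tri(r1,r2):
    A=[];b=[]
    (p,d),(q,e)=r1,r2
    s=np.linalg.lstsq(np.c_[d,-e],q-p,rcond=None)[0]
    a,b=p+d*s[0],q+e*s[1];return (a+b)/2,np.linalg.norm(a-b)
def cloud(c,d):
    f,cx,cy,p,M=c;v,u=np.mgrid[:400,:640]
    P=np.stack([(u-cx)/f*d,(v-cy)/f*d,d],-1)@M.T+p
    P[d==0]=np.nan;return P
E
python3 - <<'E'
from h import *
z=np.load("scene0.npz");c=cam("scene");P=cloud(c,z["d"])
for u,v in[(300,330),(345,225),(383,207),(275,265),(345,217),(384,197),(253,268),(274,254),(295,237)]:print(u,v,np.round(P[v,u],3))
z2=np.load("side0.npz");P2=cloud(cam("side"),z2["d"])
for u,v in[(338,225),(400,240),(280,250)]:print(u,v,np.round(P2[v,u],3))
cv2.imwrite("pics/s1.png",cv2.resize(z["p"][160:310,210:435,::-1],None,fx=3.5,fy=3.5,interpolation=2))
E
```

```text
300 330 [ 0.269  0.112 -0.11 ]
345 225 [ 0.389 -0.152  0.05 ]
383 207 [ 0.372 -0.295  0.054]
275 265 [0.396 0.1   0.043]
345 217 [ 0.391 -0.152  0.081]
384 197 [ 0.375 -0.297  0.092]
253 268 [0.406 0.163 0.068]
274 254 [0.413 0.089 0.066]
295 237 [0.429 0.005 0.067]
338 225 [ 0.381 -0.16   0.047]
400 240 [ 0.365 -0.307  0.037]
280 250 [ 0.311 -0.042  0.001]
```

View pics/s1.png

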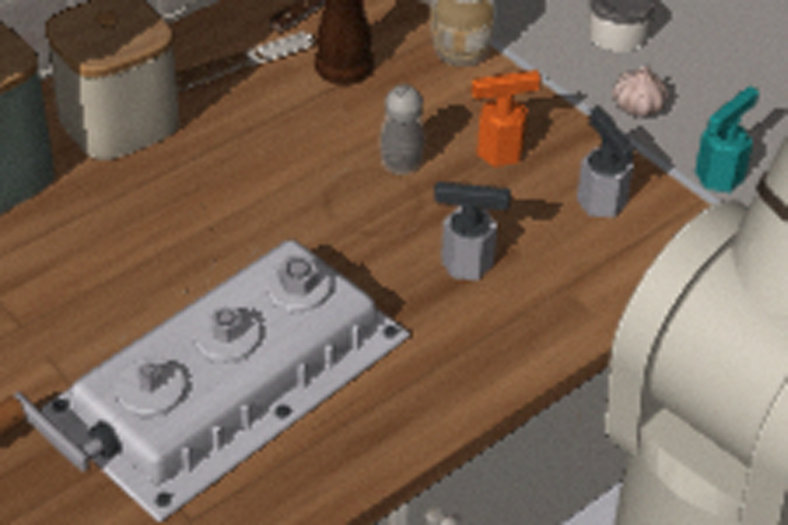

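The crop shows the +y-end nut at crop (150,376), the middle nut at (230,322) and nut_c at (298,272). Key A's bar is at (472,196) and key B's bar at (610,130). The middle nut looks larger than the end one. Next I'll move the wrist camera over the scene.

```bash
python3 -m handwheel '[{"offset":[0,0,60],"turn":[0,0,0],"gripper":1},{"offset":[20,30,45],"turn":[0,0,0],"gripper":1},{"offset":[25,55,0],"turn":[0,0,0],"gripper":1},{"offset":[25,55,0],"turn":[0,0,0],"gripper":1},{"offset":[25,55,0],"turn":[0,0,0],"gripper":1},{"offset":[25,55,0],"turn":[0,0,0],"gripper":1},{"offset":[25,55,0],"turn":[0,0,0],"gripper":1},{"offset":[25,55,0],"turn":[0,0,0],"gripper":1},{"offset":[25,55,0],"turn":[0,0,0],"gripper":1},{"offset":[20,55,0],"turn":[0,0,0],"gripper":1},{"offset":[0,0,0],"turn":[0,0,0],"gripper":1},{"offset":[0,0,0],"turn":[0,0,0],"gripper":1}]'
python3 - <<'E'
from h import *
s=bot.get_state();print(np.round(s["q"],3),np.round(s["ee_pos"],3),np.round(s["orientation"],4))
c=cam("wrist");p,d=bot.camera("wrist")
np.savez("w1.npz",p=p,d=d,f=c[0],cx=c[1],cy=c[2],pos=c[3],M=c[4])
cv2.imwrite("pics/w1.png",p[:,:,::-1]);print(c)
S={n:cloud(cam(n),np.load(n+"0.npz")["d"]) for n in("scene","side")}
for n,P in S.items():
  for k,(x,y) in {"A":(.389,-.152),"B":(.372,-.297)}.items():
    m=(np.hypot(P[...,0]-x,P[...,1]-y)<.05)&(P[...,2]>.074)&(P[...,2]<.1)
    q=P[m]; r=cv2.minAreaRect(q[:,:2].astype(np.float32)*1000); print(n,k,len(q),r, "ztop",np.percentile(q[:,2],95))
E
```

```text
t: 1.6
ee_pos: [0.441, -0.1397, 0.3315]
orientation: [0.0, 0.984, 0.177, -0.0]
ft_force: [-0.1, -0.6, -0.3]
gripper_width: 0.0916
grasp_force: 0.0
[ 1.01   0.077 -0.795  1.853  0.058  1.236 -1.018] [ 0.441 -0.14   0.331] [ 1.000e-04  9.842e-01  1.771e-01 -4.000e-04]
(np.float64(309.70691628693146), 317.40422183788667, 201.22016232775127, array([ 0.50295994, -0.1173561 ,  0.4888086 ]), array([[ 3.49009953e-01, -9.08617096e-01, -2.29362216e-01],
       [-9.37119017e-01, -3.38394624e-01, -8.54226292e-02],
       [ 1.52040476e-06,  2.44753042e-01, -9.69585452e-01]]))
scene A 129 ((396.75579833984375, -154.78196716308594), (63.162723541259766, 19.425798416137695), 42.08810043334961) ztop 0.09051682045729603
scene B 92 ((379.6629638671875, -302.4942932128906), (13.990373611450195, 67.88819885253906), 69.00501251220703) ztop 0.0916369430295599
side A 157 ((395.48394775390625, -155.75994873046875), (66.79629516601562, 14.285157203674316), 41.99715042114258) ztop 0.09167728339343909
side B 157 ((379.19219970703125, -304.687744140625), (14.191035270690918, 67.46304321289062), 73.22633361816406) ztop 0.09146274149998963
```

View pics/w1.png

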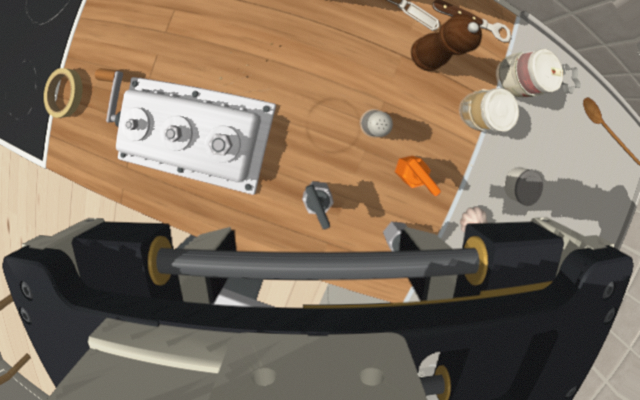

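The wrist view is clear: nuts at (133,126), (176,131) and (223,146), and key A at (318,203). Next I'll close in on the gearbox for accuracy.

```bash
python3 -m handwheel '[{"offset":[-10,45,-45],"turn":[0,0,0],"gripper":1},{"offset":[-10,45,-45],"turn":[0,0,0],"gripper":1},{"offset":[-10,45,-45],"turn":[0,0,0],"gripper":1},{"offset":[-10,45,-45],"turn":[0,0,0],"gripper":1},{"offset":[0,0,0],"turn":[0,0,0],"gripper":1},{"offset":[0,0,0],"turn":[0,0,0],"gripper":1}]'
cat > snap.py <<'E'
from h import *
import sys
n=sys.argv[1];c=cam("wrist");p,d=bot.camera("wrist")
np.savez(n+".npz",p=p,d=d,f=c[0],cx=c[1],cy=c[2],pos=c[3],M=c[4])
E
python3 snap.py w2; python3 - <<'E'
from h import *
z=np.load("w2.npz");c=(z["f"],z["cx"],z["cy"],z["pos"],z["M"]);print(np.round(c[3],4))
# rectified top view: world xy plane at z=0.069, 4px/mm crop 100x... , x up, y left
def ortho(zp,x0,x1,y0,y1,s,name):
    xs=np.arange(x1,x0,-1/s/1000);ys=np.arange(y1,y0,-1/s/1000)
    Y,X=np.meshgrid(ys,xs);D=(np.stack([X,Y,0*X+zp],-1)-c[3])@c[4]
    r=np.hypot(D[...,0],D[...,1]);a=np.arctan2(r,D[...,2])*c[0]/r
    im=cv2.remap(z["p"],(c[1]+D[...,0]*a).astype(np.float32),(c[2]+D[...,1]*a).astype(np.float32),cv2.INTER_CUBIC)
    cv2.imwrite(name,im[:,:,::-1])
ortho(.069,.36,.46,-.03,.17,4,"pics/o2.png")
E
```

```text
t: 2.4
ee_pos: [0.4031, 0.0341, 0.1572]
orientation: [-0.0, 0.984, 0.176, -0.0]
ft_force: [0.1, 0.6, 0.1]
gripper_width: 0.092
grasp_force: 0.0
[0.465  0.0562 0.3146]
```

View pics/o2.png

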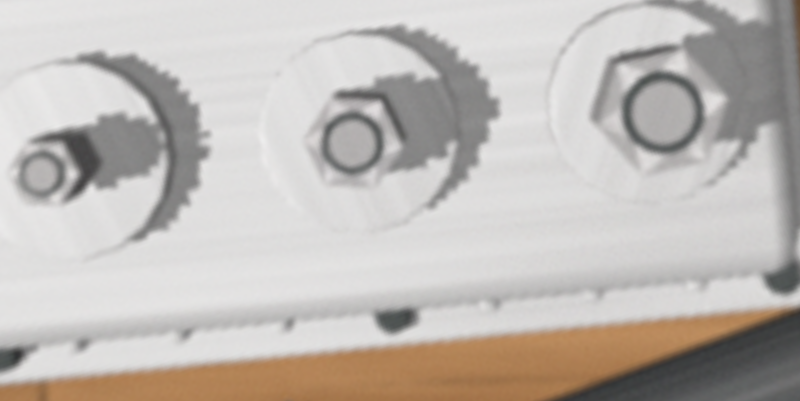

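The top-down view at z = 69 mm shows nut centres at (42,173), (352,143) and (663,112). That gives 78 mm spacing (so the height is right), gearbox yaw of about 5.6° and a middle nut of about 22 mm. Next I'll enlarge the nut and key A.

```bash
cat >> h.py <<'E'
def ortho(n,zp,xc,yc,half,px):
    z=np.load(n+".npz");f,cx,cy,p,M=(z[k] for k in("f","cx","cy","pos","M"))
    g=(np.arange(px)+.5)/px*2-1
    X,Y=np.meshgrid(xc-g*half,yc-g*half,indexing="ij")
    D=(np.stack([X,Y,0*X+zp],-1)-p)@M
    r=np.hypot(D[...,0],D[...,1]);a=np.arctan2(r,D[...,2])*f/r
    return cv2.remap(z["p"],(cx+D[...,0]*a).astype(np.float32),(cy+D[...,1]*a).astype(np.float32),cv2.INTER_CUBIC)[:,:,::-1]
E
python3 - <<'E'
from h import *
a=ortho("w2",.069,.4243,.082,.02,400);b=ortho("w1",.09,.396,-.155,.045,400)
im=np.hstack([a,b]).copy()
for k in range(0,800,50): cv2.line(im,(k,0),(k,6),(0,0,255),1)
for k in range(0,400,50): cv2.line(im,(0,k),(6,k),(0,0,255),1)
cv2.imwrite("pics/o3.png",im)
E
```

```text
(no output)
```

View pics/o3.png

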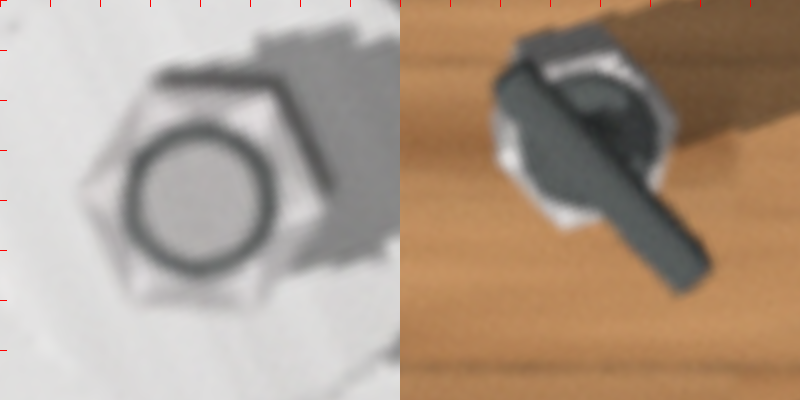

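The left crop shows hex corners at (80,190), (155,88), (280,83), (325,205), (262,308) and (130,300), so the nut's yaw is about 26° (mod 60). The right crop has key A's bar ends at (515,72) and (695,278), so the bar runs at about 41.5°. I'll view key A from almost above.

```bash
python3 -m handwheel '[{"offset":[-5,-30,43],"turn":[0,0,10.3],"gripper":1},{"offset":[-5,-45,0],"turn":[0,0,10.3],"gripper":1},{"offset":[-5,-45,0],"turn":[0,0,0],"gripper":1},{"offset":[-5,-45,0],"turn":[0,0,0],"gripper":1},{"offset":[-6,-45,0],"turn":[0,0,0],"gripper":1},{"offset":[0,0,0],"turn":[0,0,0],"gripper":1},{"offset":[0,0,0],"turn":[0,0,0],"gripper":1}]'
python3 snap.py w3; python3 - <<'E'
from h import *
s=bot.get_state();print(np.round(s["q"],3))
b=ortho("w3",.09,.40,-.156,.04,400)
a=ortho("w3",.09,.381,-.305,.05,400)
im=np.hstack([b,a]).copy()
for k in range(0,800,50): cv2.line(im,(k,0),(k,6),(0,0,255),1)
for k in range(0,400,50): cv2.line(im,(0,k),(6,k),(0,0,255),1)
cv2.imwrite("pics/o4.png",im)
E
```

```text
t: 3.32
ee_pos: [0.3795, -0.1646, 0.1905]
orientation: [0.001, 0.948, 0.318, 0.001]
ft_force: [0.4, 1.2, -0.5]
gripper_width: 0.0921
grasp_force: 0.0
[ 1.142  0.157 -0.855  2.138  0.152  0.904 -0.721]
```

View pics/o4.png

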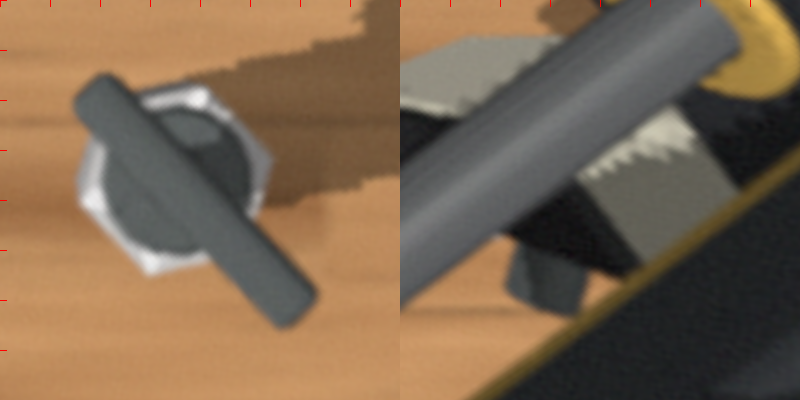

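Key A's bar is centred at (195,200) in the left crop, which is (0.400,-0.155), at a yaw of about 43.5°. Key B is mostly hidden by the gripper. I'll grasp A now.

```bash
python3 -m handwheel '[{"offset":[20,9,0],"turn":[0,0,6.4],"gripper":0.5},{"offset":[0,0,0],"turn":[0,0,0],"gripper":0.5},{"offset":[0,0,-45],"turn":[0,0,0],"gripper":0.5},{"offset":[0,0,-45],"turn":[0,0,0],"gripper":0.5},{"offset":[0,0,-25],"turn":[0,0,0],"gripper":0.5},{"offset":[0,0,-13],"turn":[0,0,0],"gripper":0.5},{"offset":[0,0,0],"turn":[0,0,0],"gripper":0.5}]'
python3 - <<'E'
from h import *
s=bot.get_state();print(np.round(s["q"],3),np.round(s["ee_pos"],4),np.round(R.from_quat(np.roll(s["orientation"],-1)).as_matrix(),3).tolist())
E
```

```text
t: 4.25
ee_pos: [0.3988, -0.1541, 0.0615]
orientation: [-0.0, 0.928, 0.372, -0.0]
ft_force: [0.5, 0.1, -0.9]
gripper_width: 0.046
grasp_force: 0.0
[ 0.927  0.446 -0.72   2.203  0.487  0.652 -0.949] [ 0.3988 -0.1541  0.0615] [[0.723, 0.691, -0.0], [0.691, -0.723, 0.0], [-0.0, -0.0, -1.0]]
```

```bash
python3 -m handwheel '[{"offset":[0,0,0],"turn":[0,0,0],"gripper":0},{"offset":[0,0,0],"turn":[0,0,0],"gripper":0},{"offset":[0,0,0],"turn":[0,0,0],"gripper":0},{"offset":[0,0,0],"turn":[0,0,0],"gripper":0},{"offset":[0,0,25],"turn":[0,0,0],"gripper":0},{"offset":[0,0,40],"turn":[0,0,0],"gripper":0},{"offset":[0,0,40],"turn":[0,0,0],"gripper":0}]' 50
python3 -m handwheel '[{"offset":[4,30,0],"turn":[0,0,8],"gripper":0},{"offset":[4,40,0],"turn":[0,0,8],"gripper":0},{"offset":[4,40,0],"turn":[0,0,8],"gripper":0},{"offset":[4,40,0],"turn":[0,0,8],"gripper":0},{"offset":[5,40,0],"turn":[0,0,8],"gripper":0},{"offset":[4,36,0],"turn":[0,0,2.8],"gripper":0},{"offset":[0,10,0],"turn":[0,0,0],"gripper":0},{"offset":[0,0,0],"turn":[0,0,0],"gripper":0},{"offset":[0,0,0],"turn":[0,0,0],"gripper":0}]' 50
python3 snap.py w4; python3 - <<'E'
from h import *
s=bot.get_state();M=R.from_quat(np.roll(s["orientation"],-1)).as_matrix();print(np.round(s["q"],3),np.round(s["ee_pos"],4),np.degrees(np.arctan2(M[1,0],M[0,0])),M[2])
z=np.load("w4.npz")["p"]
cv2.imwrite("pics/w4.png",z[:,:,::-1])
E
```

```text
t: 5.12
ee_pos: [0.3986, -0.1541, 0.1674]
orientation: [-0.0, 0.928, 0.372, -0.0]
ft_force: [0.9, -1.1, -1.5]
gripper_width: 0.014
grasp_force: 50.0
t: 6.25
ee_pos: [0.4239, 0.08, 0.1664]
orientation: [0.0, 0.729, 0.684, -0.0]
ft_force: [0.2, -0.3, -1.3]
gripper_width: 0.0144
grasp_force: 50.0
[ 0.711  0.332 -1.097  2.117  0.378  0.905 -0.666] [0.4241 0.08   0.1665] 86.37371578639541 [-7.05752121e-04  1.65177090e-04 -9.99999737e-01]
```

View pics/w4.png

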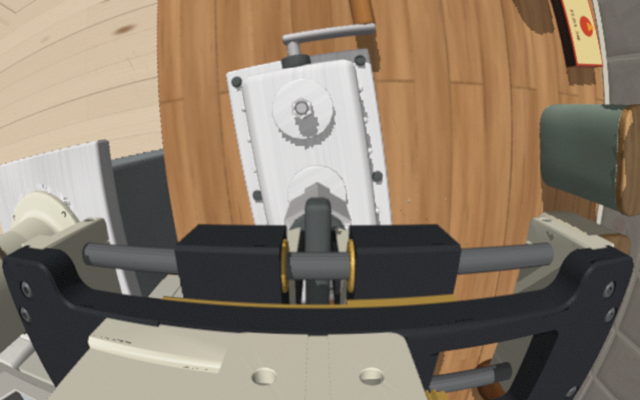

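The key is held over the middle nut, with its bar end at about (317,200). I'll zoom in to check how it sits in the grip.

```bash
python3 - <<'E'
from h import *
z=np.load("w4.npz");p=z["p"]
im=cv2.resize(p[160:310,267:367,::-1],None,fx=4,fy=4,interpolation=2)
b=ortho("w4",.1445,.4241,.105,.04,400)
cv2.imwrite("pics/w4c.png",np.hstack([im[:400],b]))
E
```

```text
(no output)
```

View pics/w4c.png

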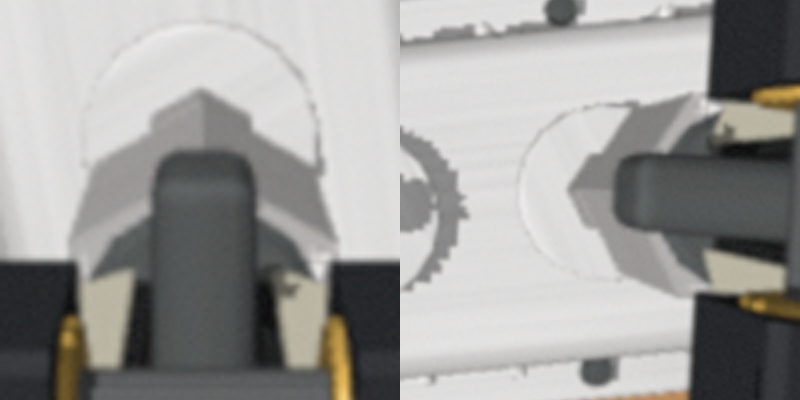

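```bash
cat >> h.py <<'E'
def proj(n,P):
    z=np.load(n+".npz");D=(np.array(P)-z["pos"])@z["M"];r=np.hypot(D[...,0],D[...,1]);a=np.arctan2(r,D[...,2])*z["f"]/r
    return np.array([z["cx"]+D[...,0]*a,z["cy"]+D[...,1]*a]).T
E
python3 - <<'E'
from h import *
t=np.radians(86.4);e=np.array([np.cos(t),np.sin(t),0]);n=np.array([-e[1],e[0],0])
O=np.array([.4241,.080,.105])
def hexa(r,z):return [O+e*r*np.cos(k*np.pi/3)+n*r*np.sin(k*np.pi/3)+[0,0,z] for k in(0,1,5)]
def show(l,P):print(l,np.round((proj("w4",P)-[267,160])*4).tolist())
show("mouth",hexa(.0231,0));show("brltop",hexa(.0231,.048))
show("bar top end",[O+e*.032+n*s+[0,0,.09] for s in(.006,-.006)])
show("bar bot end",[O+e*.032+n*s+[0,0,.072] for s in(.006,-.006)])
show("bosstop",[np.array([.4243,.082,.053])+.027*v for v in(e,n,-n)])
show("nut",[np.array([.4243,.082,.069])+.0127*(e*np.cos(a)+n*np.sin(a)) for a in(0,np.pi/3,-np.pi/3)])
E
```

```text
mouth [[199.0, 93.0], [89.0, 155.0], [308.0, 155.0]]
brltop [[198.0, 157.0], [60.0, 234.0], [336.0, 234.0]]
bar top end [[142.0, 169.0], [253.0, 169.0]]
bar bot end [[148.0, 133.0], [247.0, 133.0]]
bosstop [[199.0, 22.0], [79.0, 142.0], [319.0, 142.0]]
nut [[199.0, 100.0], [147.0, 129.0], [252.0, 129.0]]
```

```bash
cat >> h.py <<'E'
def wcloud(n):
    z=np.load(n+".npz");v,u=np.mgrid[:400,:640];x=u-z["cx"];y=v-z["cy"];r=np.hypot(x,y);a=r/z["f"];d=z["d"].astype(float)
    t=np.where(a<1.5,np.tan(np.minimum(a,1.5)),0)/np.maximum(r,1e-9)
    P=np.stack([x*t*d,y*t*d,d],-1)@z["M"].T+z["pos"];P[d==0]=np.nan;return P
E
python3 - <<'E'
from h import *
t=np.radians(86.4);e=np.array([np.cos(t),np.sin(t)]);n=np.array([-e[1],e[0]])
P=wcloud("w4");T=np.array([.4241,.080])
L=(P[...,:2]-T)*1000;a=L@e;b=L@n;z=P[...,2]*1000
# print columns along e at bar centre column, and lateral row
for c in(312,318,324):print(c,[(v,round(a[v,c],1),round(b[v,c],1),round(z[v,c])) for v in range(176,226,2)])
for r in(215,):print(r,[(c,round(a[r,c],1),round(b[r,c],1),round(z[r,c])) for c in range(284,352,2)])
E
```

```text
312 [(176, np.float64(19.5), np.float64(4.2), 52), (178, np.float64(17.7), np.float64(4.2), 52), (180, np.float64(16.1), np.float64(4.2), 54), (182, np.float64(14.0), np.float64(4.3), 52), (184, np.float64(12.5), np.float64(4.2), 53), (186, np.float64(12.7), np.float64(4.1), 64), (188, np.float64(19.4), np.float64(3.4), 104), (190, np.float64(18.9), np.float64(3.3), 109), (192, np.float64(19.2), np.float64(3.2), 117), (194, np.float64(20.0), np.float64(3.0), 126), (196, np.float64(19.2), np.float64(3.0), 129), (198, np.float64(30.3), np.float64(2.1), 180), (200, np.float64(30.7), np.float64(2.0), 186), (202, np.float64(30.5), np.float64(2.0), 189), (204, np.float64(30.2), np.float64(1.9), 191), (206, np.float64(29.6), np.float64(1.9), 192), (208, np.float64(29.0), np.float64(1.9), 193), (210, np.float64(28.4), np.float64(1.9), 194), (212, np.float64(27.3), np.float64(1.9), 194), (214, np.float64(26.4), np.float64(1.9), 194), (216, np.float64(25.5), np.float64(1.9), 194), (218, np.float64(24.5), np.float64(1.9), 194), (220, np.float64(23.7), np.float64(1.9), 194), (222, np.float64(22.
[... 3408 characters left out ...]
loat64(-2.5), 194), (324, np.float64(25.9), np.float64(-3.4), 194), (326, np.float64(25.6), np.float64(-4.3), 193), (328, np.float64(25.8), np.float64(-5.1), 193), (330, np.float64(25.4), np.float64(-6.1), 192), (332, np.float64(13.7), np.float64(-8.9), 153), (334, np.float64(13.0), np.float64(-10.2), 151), (336, np.float64(13.3), np.float64(-11.3), 152), (338, np.float64(13.2), np.float64(-12.5), 151), (340, np.float64(13.0), np.float64(-13.7), 151), (342, np.float64(13.3), np.float64(-14.8), 152), (344, np.float64(12.6), np.float64(-16.2), 150), (346, np.float64(11.7), np.float64(-17.6), 146), (348, np.float64(10.6), np.float64(-19.2), 143), (350, np.float64(-19.2), np.float64(-31.4), 44)]
```

```bash
python3 - <<'E'
from h import *
from scipy.optimize import least_squares
def circ(n,c0):
    P=wcloud(n);z=cv2.medianBlur(np.nan_to_num(P[...,2]).astype(np.float32),5)
    m=((z>.0492)&(z<.2)).astype(np.uint8)
    cs,_=cv2.findContours(m,cv2.RETR_LIST,cv2.CHAIN_APPROX_NONE)
    q=np.vstack(cs)[:,0];q=P[q[:,1],q[:,0]];q=q[(abs(np.hypot(*(q[:,:2]-c0).T)-.027)<.004)&(q[:,2]<.058)&(q[:,2]>.049)][:,:2]
    f=least_squares(lambda p:np.hypot(*(q-p[:2]).T)-.0268,[*c0],loss="soft_l1",f_scale=.0005)
    return len(q),f.x,np.sqrt(np.mean(f.fun**2))
c0=np.array([.4243,.082])
for n in("w2","w4","w1"):print(n,circ(n,c0))
for n in("w2","w1"):
    P=wcloud(n);q=P[(P[...,2]>.0665)&(P[...,2]<.075)&(np.hypot(*(P[...,:2]-c0).transpose(2,0,1))<.02)]
    print(n,len(q),"centroid",q.mean(0),cv2.minEnclosingCircle(q[:,:2].astype(np.float32)*1000))
# key A hex/bar fit in w4
P=wcloud("w4");t=np.radians(86.4);e=np.array([np.cos(t),np.sin(t)]);n=np.array([-e[1],e[0]])
L=(P[...,:2]-[.4241,.080])*1000;a=L@e;b=L@n;z=P[...,2]*1000
m=(abs(z-194)<3)&(a>18)&(a<30)&(abs(b)<8);pts=np.c_[a[m],b[m]].astype(np.float32);print(cv2.minAreaRect(pts))
m=(z>104)&(z<150)&(a>8)&(a<26)&(abs(b)<19);A,B=a[m],b[m]
# two flats: normals at +-30deg, distance 20 from centre
d=[np.median((A*np.cos(s)+B*np.sin(s))[np.sign(s)*B>4]) for s in(np.pi/6,-np.pi/6)]
print("flats",d,"centre a",(d[0]+d[1]-40)/2/np.cos(np.pi/6),"b",(d[0]-d[1]))
for s in(1,-1):
    k=np.sign(B)==s;k&=abs(B)>4;k&=abs(B)<16;print("slope deg",np.degrees(np.arctan(np.polyfit(B[k],A[k],1)[0])))
E
```

```text
w2 (163, array([0.42420388, 0.08190833]), np.float64(0.0006740730945080038))
w4 (91, array([0.42394672, 0.08185232]), np.float64(0.0005289976264186539))
w1 (90, array([0.42416575, 0.08152111]), np.float64(0.0010182182613732021))
w2 631 centroid [0.42437009 0.08190941 0.06881544] ((424.398681640625, 82.03421020507812), 12.662357330322266)
w1 183 centroid [0.42416705 0.08129459 0.06878982] ((423.514892578125, 81.86085510253906), 12.479888916015625)
((24.007164001464844, -0.25535011291503906), (11.960180282592773, 11.780298233032227), 0.1262655407190323)
flats [np.float64(18.4846127417155), np.float64(18.821612103438483)] centre a -1.5552518107866729 b -0.33699936172298095
slope deg -29.27108903775438
slope deg 30.1365149779277
```

Measured in the hand, the key's centre is 1.5 mm behind the TCP, along the bar. It needs to shift by (-0.2, +3.4) mm to centre on the nut.

```bash
python3 -m handwheel '[{"offset":[-0.2,3.4,0],"turn":[0,0,0],"gripper":0},{"offset":[0,0,-20],"turn":[0,0,0],"gripper":0},{"offset":[0,0,-12],"turn":[0,0,0],"gripper":0},{"offset":[0,0,-3],"turn":[0,0,0],"gripper":0},{"offset":[0,0,-2],"turn":[0,0,0],"gripper":0},{"offset":[0,0,-1],"turn":[0,0,0],"gripper":0}]' 50; python3 -m handwheel '[{"offset":[0,0,-2],"turn":[0,0,0],"gripper":0}]' 50
```

```text
t: 7.05
ee_pos: [0.4251, 0.0857, 0.1307]
orientation: [0.001, 0.728, 0.685, 0.001]
ft_force: [-7.4, -1.1, 27.9]
gripper_width: 0.0141
grasp_force: 50.4
t: 7.18
ee_pos: [0.4266, 0.0865, 0.1302]
orientation: [0.002, 0.728, 0.685, 0.002]
ft_force: [-7.9, -1.0, 42.1]
gripper_width: 0.0143
grasp_force: 50.8
```

```bash
python3 -m handwheel '[{"offset":[0,0,6],"turn":[0,0,0],"gripper":0},{"offset":[0,0,0],"turn":[0,0,0],"gripper":0},{"offset":[0,0,0],"turn":[0,0,0],"gripper":0}]' 50; python3 snap.py w5; cat > rel.py <<'E'
from h import *
import sys
n=sys.argv[1];s=bot.get_state();M=R.from_quat(np.roll(s["orientation"],-1)).as_matrix();T=s["ee_pos"]
y=np.arctan2(M[1,0],M[0,0]);e=np.array([np.cos(y),np.sin(y)]);nn=np.array([-e[1],e[0]])
P=wcloud(n);L=(P[...,:2]-T[:2])*1000;a=L@e;b=L@nn;z=(P[...,2]-T[2])*1000
m=(z>-58)&(z<-18)&(a>6)&(a<26)&(abs(b)<19);A,B=a[m],b[m]
d=[np.median((A*np.cos(k)+B*np.sin(k))[np.sign(k)*B>4]) for k in(np.pi/6,-np.pi/6)]
ka,kb=(d[0]+d[1]-40)/2/np.cos(np.pi/6),d[0]-d[1]
for k in(1,-1):
    q=(np.sign(B)==k)&(abs(B)>4)&(abs(B)<16);print("slope",np.degrees(np.arctan(np.polyfit(B[q],A[q],1)[0])))
m=(z>15)&(z<32)&(a>18)&(a<29)&(abs(b)<8);q=np.c_[a[m],b[m]];print("bar lateral range",np.percentile(q[:,1],[1,99]),"end",np.percentile(a[(z>15)&(z<32)&(abs(b)<5)&(a<40)],99))
C=np.array([.4242,.0819]);dl=(C-T[:2])*1000
print("TCP",np.round(T,4),"yaw",np.degrees(y),"tilt",np.round(M[2],4));print("key a,b",ka,kb,"nut a,b",dl@e,dl@nn)
v=(dl@e-ka)*e+(dl@nn-kb)*nn;print("key->nut world mm",v)
E
python3 rel.py w5
python3 - <<'E'
from h import *
from scipy.optimize import least_squares
P=wcloud("w2");c=np.array([.4243,.0819])
q=P[(P[...,2]>.061)&(P[...,2]<.075)];q=q[np.hypot(*(q[:,:2]-c).T)<.02]
h=cv2.convexHull(q[:,:2].astype(np.float32)*1e4)[:,0]/10-c*1000
def f(p):
    v=h-p[:2];a=(np.arctan2(v[:,1],v[:,0])-p[2])%(np.pi/3)-np.pi/6
    return np.hypot(*v.T)*np.cos(a)-p[3]
for y0 in(10,25,40):
    r=least_squares(f,[0,0,np.radians(y0),11],loss="soft_l1",f_scale=.3);print(r.x[:2],np.degrees(r.x[2]),r.x[3]*2,r.cost)
E
```

```text
t: 7.55
ee_pos: [0.4238, 0.0846, 0.1325]
orientation: [0.0, 0.728, 0.685, 0.0]
ft_force: [0.3, 0.4, -1.7]
gripper_width: 0.0139
grasp_force: 49.9
slope -29.37369156227742
slope 28.98226633724591
bar lateral range [-7.69521376  3.97842672] end 30.694487548892567
TCP [0.4237 0.0846 0.1324] yaw 86.48227253927399 tilt [ 2.e-04  0.e+00 -1.e+00]
key a,b -1.6827776334334192 0.8716176082925244 nut a,b -2.68575268853866 -0.6436172893906089
key->nut world mm [ 1.45084008 -1.09405613]
[-0.01648281  0.03585283] 26.244274182417694 21.894730916608093 0.6266795727954513
[-0.01648285  0.03585284] 26.24427403088508 21.894730911723357 0.6266795727954508
[ 0.02309538 -0.02428368] 27.045628316516872 21.894367813994524 0.6263756732601781
```

```bash
cat > tilt.py <<'E'
from h import *
import sys
n=sys.argv[1];s=bot.get_state();M=R.from_quat(np.roll(s["orientation"],-1)).as_matrix();T=s["ee_pos"]
y=np.arctan2(M[1,0],M[0,0]);e=np.array([np.cos(y),np.sin(y)]);nn=np.array([-e[1],e[0]])
P=wcloud(n);L=(P[...,:2]-T[:2])*1000;a=L@e;b=L@nn;z=(P[...,2]-T[2])*1000
m=(z>24)&(z<32)&(a>18)&(a<28)&(abs(b)<10);print("bar top z=c0+c1a+c2b",np.linalg.lstsq(np.c_[np.ones(m.sum()),a[m],b[m]],z[m],rcond=None)[0])
for lo,hi in((-58,-50),(-50,-42),(-42,-34),(-34,-26),(-26,-18)):
    m=(z>lo)&(z<hi)&(a>5)&(a<26)&(abs(b)<19);A,B=a[m],b[m]
    d=[np.median((A*np.cos(k)+B*np.sin(k))[np.sign(k)*B>4]) for k in(np.pi/6,-np.pi/6)]
    print(lo,m.sum(),"a",round((d[0]+d[1]-40)/2/np.cos(np.pi/6),2),"b",round(d[0]-d[1],2))
m=(z>10)&(z<32)&(a>18)&(a<40)&(abs(b)<10)
print("bar b",np.percentile(b[m],[2,98]),"end",np.percentile(a[m],99))
E
python3 tilt.py w5; python3 snap.py w6; python3 tilt.py w6; python3 - <<'E'
from h import *
for n in("w4","w5","w6"):
    z=np.load(n+".npz");print(z["pos"],z["M"][:,2])
print(bot.get_state()["ee_pos"])
E
```

```text
bar top z=c0+c1a+c2b [ 2.72244280e+01 -4.14592965e-03  5.14640671e-02]
-58 123 a -1.62 b 1.39
-50 134 a -1.74 b 1.22
-42 136 a -1.7 b 0.84
-34 127 a -1.66 b 0.68
-26 111 a -1.61 b 0.37
bar b [-7.22678508  3.94016176] end 30.7635834084583
bar top z=c0+c1a+c2b [ 2.73905894e+01 -1.36817373e-02  3.26893801e-02]
-58 118 a -1.76 b 1.51
-50 139 a -1.69 b 1.29
-42 137 a -1.74 b 0.93
-34 127 a -1.68 b 0.7
-26 108 a -1.63 b 0.45
bar b [-7.15788395  4.02888393] end 30.755093256812934
[0.42853331 0.14490817 0.32376406] [-0.0146027  -0.2447038  -0.96948791]
[0.42824041 0.1493407  0.28990897] [-0.01381978 -0.24382887 -0.9697198 ]
[0.42817966 0.14934837 0.28981387] [-0.01407388 -0.24375514 -0.96973468]
[0.42370605 0.08469026 0.13237311]
```

The first contact was about 1.1 mm off centre, and pressing tilted the key about 2° in the grip, so that test is inconclusive. I'll level the key and realign it.

```bash
python3 -m handwheel '[{"offset":[0.8,-1.1,3],"turn":[0,-2.0,0],"gripper":0},{"offset":[0,0,0],"turn":[0,0,0],"gripper":0},{"offset":[0,0,0],"turn":[0,0,0],"gripper":0},{"offset":[0,0,0],"turn":[0,0,0],"gripper":0}]' 50; python3 snap.py w7; python3 tilt.py w7; python3 rel.py w7
```

```text
t: 8.15
ee_pos: [0.425, 0.0838, 0.1358]
orientation: [0.012, 0.728, 0.685, 0.013]
ft_force: [0.1, 0.4, -1.6]
gripper_width: 0.0145
grasp_force: 49.9
bar top z=c0+c1a+c2b [ 2.72035494e+01 -3.43354789e-03  1.42356222e-02]
-58 116 a -1.54 b -0.45
-50 138 a -1.58 b -0.41
-42 136 a -1.62 b -0.31
-34 124 a -1.6 b -0.31
-26 122 a -1.55 b -0.28
bar b [-6.21847311  4.94657084] end 30.67019471585246
slope -28.913272132936626
slope 30.68882013182488
bar lateral range [-6.49164299  4.99258437] end 30.62705917135858
TCP [0.425  0.0838 0.1358] yaw 86.49711421346743 tilt [ 0.0025  0.0356 -0.9994]
key a,b -1.582014471785757 -0.371575410243846 nut a,b -1.9386910583326469 0.6526763939914035
key->nut world mm [-1.04413073 -0.29342965]
```

```bash
python3 -m handwheel '[{"offset":[-1.2,-0.3,0],"turn":[0,0,0],"gripper":0},{"offset":[0,0,0],"turn":[0,0,0],"gripper":0},{"offset":[0,0,0],"turn":[0,0,0],"gripper":0}]' 50;python3 snap.py w8; python3 rel.py w8; python3 - <<'E'
from h import *
from scipy.optimize import least_squares
for n in("w4","w7","w8"):
    c0=np.array([.4241,.0819]);P=wcloud(n);z=cv2.medianBlur(np.nan_to_num(P[...,2]).astype(np.float32),5)
    m=((z>.0492)&(z<.2)).astype(np.uint8);cs,_=cv2.findContours(m,1,cv2.CHAIN_APPROX_NONE)
    q=np.vstack(cs)[:,0];q=P[q[:,1],q[:,0]];q=q[(abs(np.hypot(*(q[:,:2]-c0).T)-.027)<.004)&(q[:,2]<.058)&(q[:,2]>.049)][:,:2]
    f=least_squares(lambda p:np.hypot(*(q-p[:2]).T)-.0268,c0,loss="soft_l1",f_scale=.0005);print(n,len(q),f.x)
E
python3 -m handwheel '[{"offset":[0,0,-4],"turn":[0,0,0],"gripper":0},{"offset":[0,0,-2],"turn":[0,0,0],"gripper":0},{"offset":[0,0,-2],"turn":[0,0,0],"gripper":0}]' 50
```

```text
t: 8.57
ee_pos: [0.4236, 0.0835, 0.1357]
orientation: [0.012, 0.728, 0.685, 0.013]
ft_force: [0.1, 1.1, -1.4]
gripper_width: 0.0147
grasp_force: 49.9
slope -29.14090577017703
slope 30.81071868403248
bar lateral range [-6.46631666  5.01837533] end 30.67948590951847
TCP [0.4237 0.0835 0.1357] yaw 86.504104206687 tilt [ 0.0025  0.0355 -0.9994]
key a,b -1.5432338303243194 -0.35332737879793896 nut a,b -1.5796479825921652 -0.6171935287050243
key->nut world mm [ 0.26115471 -0.05243617]
w4 91 [0.42394672 0.08185232]
w7 97 [0.4241785  0.08180498]
w8 95 [0.4241963 0.0818218]
t: 9.0
ee_pos: [0.426, 0.0843, 0.1301]
orientation: [0.014, 0.728, 0.685, 0.014]
ft_force: [-8.9, -3.2, 45.3]
gripper_width: 0.0146
grasp_force: 51.2
```

The bore was within 0.3 mm and 0.3° of true, yet it still stopped at the nut's top face. The nut is 22 mm, so key A is the 17.6 mm one and too small. I'll lift it and stand it back on the worktop.

```bash
python3 -m handwheel '[{"offset":[0,0,10],"turn":[0,0,0],"gripper":0},{"offset":[0,0,40],"turn":[0,0,0],"gripper":0},{"offset":[-4,-37,0],"turn":[0,0,0],"gripper":0},{"offset":[-4,-40,0],"turn":[0,0,0],"gripper":0},{"offset":[-4,-40,0],"turn":[0,0,0],"gripper":0},{"offset":[-4,-40,0],"turn":[0,0,0],"gripper":0},{"offset":[-4,-40,0],"turn":[0,0,0],"gripper":0},{"offset":[-3.5,-40,0],"turn":[0,0,0],"gripper":0},{"offset":[0,0,-30],"turn":[0,0,0],"gripper":0},{"offset":[0,0,0],"turn":[0,0,0],"gripper":0},{"offset":[0,0,0],"turn":[0,0,0],"gripper":0}]' 50;python3 snap.py w9; python3 tilt.py w9; python3 -c "
from h import *
print(np.round(bot.get_state()['q'],3))"
```

```text
t: 10.38
ee_pos: [0.4005, -0.1526, 0.1482]
orientation: [0.012, 0.728, 0.686, 0.013]
ft_force: [-0.2, 0.2, -1.8]
gripper_width: 0.0139
grasp_force: 49.9
bar top z=c0+c1a+c2b [2.67635575e+01 2.10897969e-03 9.55520622e-03]
-58 119 a -1.27 b -0.11
-50 133 a -1.27 b -0.05
-42 137 a -1.28 b 0.03
-34 119 a -1.31 b 0.09
-26 116 a -1.28 b 0.04
bar b [-5.7989806   5.35885672] end 31.04342328698065
[ 1.24   0.318 -1.048  2.166  0.372  0.811 -0.097]
```

```bash
python3 -m handwheel '[{"offset":[0,0,-40],"turn":[0,0,0],"gripper":0},{"offset":[0,0,-30],"turn":[0,0,0],"gripper":0},{"offset":[0,0,-10],"turn":[0,0,0],"gripper":0},{"offset":[0,0,-2],"turn":[0,0,0],"gripper":0},{"offset":[0,0,-1],"turn":[0,0,0],"gripper":0},{"offset":[0,0,-0.5],"turn":[0,0,0],"gripper":0}]' 50;python3 -m handwheel '[{"offset":[0,0,-0.7],"turn":[0,0,0],"gripper":0},{"offset":[0,0,0],"turn":[0,0,0],"gripper":0}]' 50
```

```text
t: 11.18
ee_pos: [0.4009, -0.154, 0.0651]
orientation: [0.013, 0.728, 0.685, 0.013]
ft_force: [-0.5, 0.1, -2.0]
gripper_width: 0.014
grasp_force: 49.9
t: 11.42
ee_pos: [0.4002, -0.1537, 0.0637]
orientation: [0.012, 0.728, 0.685, 0.013]
ft_force: [0.5, -0.2, -1.4]
gripper_width: 0.014
grasp_force: 49.9
```

```bash
python3 -m handwheel '[{"offset":[0,0,-0.7],"turn":[0,0,0],"gripper":0},{"offset":[0,0,0],"turn":[0,0,0],"gripper":0}]' 50;python3 -m handwheel '[{"offset":[0,0,-0.6],"turn":[0,0,0],"gripper":0},{"offset":[0,0,0],"turn":[0,0,0],"gripper":0}]' 50;python3 -m handwheel '[{"offset":[0,0,-0.6],"turn":[0,0,0],"gripper":0},{"offset":[0,0,0],"turn":[0,0,0],"gripper":0}]' 50
```

```text
t: 11.68
ee_pos: [0.4001, -0.1535, 0.0627]
orientation: [0.012, 0.728, 0.685, 0.013]
ft_force: [-0.5, -0.1, -1.3]
gripper_width: 0.0142
grasp_force: 49.9
t: 11.92
ee_pos: [0.4001, -0.1535, 0.0622]
orientation: [0.012, 0.728, 0.685, 0.013]
ft_force: [0.8, -0.5, -2.3]
gripper_width: 0.0143
grasp_force: 49.9
t: 12.18
ee_pos: [0.4004, -0.1535, 0.0619]
orientation: [0.012, 0.728, 0.685, 0.013]
ft_force: [-1.6, 0.0, 3.7]
gripper_width: 0.0139
grasp_force: 50.0
```

```bash
python3 -m handwheel '[{"offset":[0,0,0],"turn":[0,0,0],"gripper":0.45},{"offset":[0,0,0],"turn":[0,0,0],"gripper":0.45},{"offset":[0,0,0],"turn":[0,0,0],"gripper":0.45},{"offset":[0,0,40],"turn":[0,0,0],"gripper":0.45},{"offset":[0,0,50],"turn":[0,0,0],"gripper":0.45},{"offset":[0,0,40],"turn":[0,2,0],"gripper":0.45}]' 
python3 -m handwheel '[{"offset":[1,-20,0],"turn":[0,0,9],"gripper":0.45},{"offset":[1,-20,0],"turn":[0,0,9],"gripper":0.45},{"offset":[1,-20,0],"turn":[0,0,9],"gripper":0.45},{"offset":[1,-20,0],"turn":[0,0,9],"gripper":0.45},{"offset":[1,-20,0],"turn":[0,0,9],"gripper":0.45},{"offset":[1,-20,0],"turn":[0,0,9],"gripper":0.45},{"offset":[1,-20,0],"turn":[0,0,9],"gripper":0.45},{"offset":[1,-20,0],"turn":[0,0,9],"gripper":0.45},{"offset":[0,0,0],"turn":[0,0,2],"gripper":0.45},{"offset":[0,0,0],"turn":[0,0,0],"gripper":0.45},{"offset":[0,0,0],"turn":[0,0,0],"gripper":0.45}]' 
python3 snap.py v1; python3 - <<'E'
from h import *
s=bot.get_state();M=R.from_quat(np.roll(s["orientation"],-1)).as_matrix();print(np.round(s["q"],3),np.degrees(np.arctan2(M[1,0],M[0,0])),M[2])
P=wcloud("v1")
for x,y in((.381,-.303),(.400,-.155)):
    m=(np.hypot(P[...,0]-x,P[...,1]-y)<.045)&(abs(P[...,2]-.090)<.006);q=P[m]
    print(len(q),cv2.minAreaRect(q[:,:2].astype(np.float32)*1000),"z",np.percentile(q[:,2],[5,50,95]))
E
```

```text
t: 12.92
ee_pos: [0.3996, -0.1534, 0.193]
orientation: [-0.0, 0.728, 0.685, -0.0]
ft_force: [0.5, -1.0, -0.5]
gripper_width: 0.0415
grasp_force: 0.0
t: 14.3
ee_pos: [0.4082, -0.3124, 0.1917]
orientation: [-0.0, 0.169, 0.986, 0.0]
ft_force: [-0.7, -1.0, 0.8]
gripper_width: 0.0416
grasp_force: 0.0
[ 1.566  0.603 -1.276  1.907  0.643  1.13   1.269] 160.507089141921 [ 3.82987424e-04  7.72015668e-05 -9.99999924e-01]
1026 ((381.6019592285156, -304.97882080078125), (12.396038055419922, 63.77232360839844), 73.12898254394531) z [0.08707569 0.08904705 0.09028345]
781 ((400.467529296875, -155.45042419433594), (64.56942749023438, 12.597878456115723), 86.00570678710938) z [0.08631189 0.08911095 0.09039088]
```

B measures centre (0.3816, -0.3050), bar at 163.1°. Key A stands upright at (0.4005, -0.155). Next I'll grasp B.

```bash
python3 -m handwheel '[{"offset":[-26.6,7.6,0],"turn":[0,0,2.6],"gripper":0.45},{"offset":[0,0,-30],"turn":[0,0,0],"gripper":0.45},{"offset":[0,0,-45],"turn":[0,0,0],"gripper":0.45},{"offset":[0,0,-40],"turn":[0,0,0],"gripper":0.45},{"offset":[0,0,-14.5],"turn":[0,0,0],"gripper":0.45},{"offset":[0,0,0],"turn":[0,0,0],"gripper":0.45}]'
python3 -m handwheel '[{"offset":[0,0,0],"turn":[0,0,0],"gripper":0},{"offset":[0,0,0],"turn":[0,0,0],"gripper":0},{"offset":[0,0,0],"turn":[0,0,0],"gripper":0},{"offset":[0,0,0],"turn":[0,0,0],"gripper":0},{"offset":[0,0,25],"turn":[0,0,0],"gripper":0},{"offset":[0,0,40],"turn":[0,0,0],"gripper":0},{"offset":[0,0,40],"turn":[0,0,0],"gripper":0}]' 60
```

```text
t: 15.1
ee_pos: [0.3817, -0.3053, 0.0622]
orientation: [-0.0, 0.147, 0.989, 0.001]
ft_force: [0.2, -0.7, 0.2]
gripper_width: 0.0411
grasp_force: 0.0
t: 15.98
ee_pos: [0.3808, -0.3056, 0.1677]
orientation: [-0.001, 0.147, 0.989, 0.001]
ft_force: [0.8, -1.3, -2.0]
gripper_width: 0.014
grasp_force: 60.0
```

```bash
python3 -m handwheel '[{"offset":[0,0,25],"turn":[0,0,0],"gripper":0},{"offset":[5,43,0],"turn":[0,0,-4],"gripper":0},{"offset":[5,43,0],"turn":[0,0,-4],"gripper":0},{"offset":[5,43,0],"turn":[0,0,-4],"gripper":0},{"offset":[5,43,0],"turn":[0,0,-4.8],"gripper":0},{"offset":[5,43,0],"turn":[0,0,0],"gripper":0},{"offset":[5,43,0],"turn":[0,0,0],"gripper":0},{"offset":[5,43,0],"turn":[0,0,0],"gripper":0},{"offset":[5,43,0],"turn":[0,0,0],"gripper":0},{"offset":[3,43,-40],"turn":[0,0,0],"gripper":0},{"offset":[0,0,0],"turn":[0,0,0],"gripper":0},{"offset":[0,0,0],"turn":[0,0,0],"gripper":0}]' 60;python3 snap.py v2; python3 rel.py v2; python3 tilt.py v2
```

```text
t: 17.48
ee_pos: [0.4239, 0.0814, 0.1518]
orientation: [-0.001, 0.289, 0.957, -0.0]
ft_force: [0.4, -0.1, -2.5]
gripper_width: 0.0137
grasp_force: 60.0
slope -29.93744862940366
slope 29.883596296112206
bar lateral range [-5.74960072  6.0013694 ] end 34.08366121470806
TCP [0.4245 0.0802 0.1521] yaw 146.2631215509453 tilt [ 3.e-04 -2.e-04 -1.e+00]
key a,b 1.983232402794843 -1.3023909336394723 nut a,b 1.141400992323048 -1.2530002803762477
key->nut world mm [ 0.67263376 -0.50860927]
bar top z=c0+c1a+c2b [ 2.62529212e+01 -1.52942669e-03 -1.71643197e-02]
-58 110 a 1.98 b -1.71
-50 125 a 1.99 b -1.5
-42 126 a 1.97 b -1.28
-34 94 a 1.97 b -1.18
-26 110 a 1.97 b -1.02
bar b [-5.68242781  5.93653567] end 34.16086342300681
```

```bash
python3 -m handwheel '[{"offset":[0,0,-8],"turn":[-0.96,0.64,0],"gripper":0},{"offset":[0,0,0],"turn":[0,0,0],"gripper":0},{"offset":[0,0,0],"turn":[0,0,0],"gripper":0},{"offset":[0,0,0],"turn":[0,0,0],"gripper":0},{"offset":[0,0,0],"turn":[0,0,0],"gripper":0}]' 60;python3 snap.py v3; python3 rel.py v3; python3 tilt.py v3
```

```text
t: 18.15
ee_pos: [0.4247, 0.0807, 0.1443]
orientation: [-0.003, 0.29, 0.957, -0.009]
ft_force: [1.5, -0.9, -3.4]
gripper_width: 0.0142
grasp_force: 60.0
slope -30.39900876068755
slope 29.37822966774009
bar lateral range [-5.51350612  6.22189475] end 32.865266671631915
TCP [0.4247 0.0808 0.1443] yaw 146.26989682986826 tilt [ 0.     -0.0193 -0.9998]
key a,b 0.6836839535198612 0.21276987727779328 nut a,b 0.9763823264741461 -0.6240185867520636
key->nut world mm [0.22122686 0.85845556]
bar top z=c0+c1a+c2b [2.64701296e+01 1.95955642e-03 9.88045691e-03]
-58 115 a 0.68 b 0.23
-50 131 a 0.67 b 0.18
-42 121 a 0.71 b 0.2
-34 99 a 0.64 b 0.2
-26 109 a 0.65 b 0.14
bar b [-5.44336493  6.1403904 ] end 32.94976503687777
```

```bash
python3 -m handwheel '[{"offset":[0.2,0.85,-6],"turn":[0,0,0],"gripper":0},{"offset":[0,0,0],"turn":[0,0,0],"gripper":0},{"offset":[0,0,0],"turn":[0,0,0],"gripper":0},{"offset":[0,0,0],"turn":[0,0,0],"gripper":0}]' 60;python3 snap.py v4; python3 rel.py v4|tail -2; python3 - <<'E'
from h import *
from scipy.optimize import least_squares
n="v4";c0=np.array([.4241,.0819]);P=wcloud(n);z=cv2.medianBlur(np.nan_to_num(P[...,2]).astype(np.float32),5)
m=((z>.0492)&(z<.2)).astype(np.uint8);cs,_=cv2.findContours(m,1,cv2.CHAIN_APPROX_NONE)
q=np.vstack(cs)[:,0];q=P[q[:,1],q[:,0]];q=q[(abs(np.hypot(*(q[:,:2]-c0).T)-.027)<.004)&(q[:,2]<.058)&(q[:,2]>.049)][:,:2]
f=least_squares(lambda p:np.hypot(*(q-p[:2]).T)-.0268,c0,loss="soft_l1",f_scale=.0005);print(n,len(q),f.x)
E
```

```text
t: 18.7
ee_pos: [0.4248, 0.0821, 0.1382]
orientation: [-0.003, 0.29, 0.957, -0.009]
ft_force: [-0.7, -1.1, -3.2]
gripper_width: 0.0139
grasp_force: 60.0
key a,b 0.8699072906879342 0.07161489094696805 nut a,b 0.43229957185653983 0.440018338215645
key->nut world mm [ 0.15975189 -0.54927311]
v4 92 [0.42420145 0.08201182]
```

```bash
python3 -m handwheel '[{"offset":[0.2,-0.45,0],"turn":[0,0,0],"gripper":0},{"offset":[0,0,0],"turn":[0,0,0],"gripper":0},{"offset":[0,0,0],"turn":[0,0,0],"gripper":0},{"offset":[0,0,-4],"turn":[0,0,0],"gripper":0},{"offset":[0,0,-2],"turn":[0,0,0],"gripper":0},{"offset":[0,0,-2],"turn":[0,0,0],"gripper":0},{"offset":[0,0,-2],"turn":[0,0,0],"gripper":0}]' 60
```

```text
t: 19.62
ee_pos: [0.4249, 0.0815, 0.128]
orientation: [-0.003, 0.29, 0.957, -0.009]
ft_force: [-0.7, 0.4, -2.9]
gripper_width: 0.0141
grasp_force: 60.0
```

No contact with the mouth below the nut's top face, so B fits. I'll seat it fully.

```bash
python3 -m handwheel '[{"offset":[0,0,-4],"turn":[0,0,0],"gripper":0},{"offset":[0,0,-4],"turn":[0,0,0],"gripper":0},{"offset":[0,0,-3],"turn":[0,0,0],"gripper":0},{"offset":[0,0,0],"turn":[0,0,0],"gripper":0}]' 60; python3 -m handwheel '[{"offset":[0,0,-1],"turn":[0,0,0],"gripper":0},{"offset":[0,0,-1],"turn":[0,0,0],"gripper":0},{"offset":[0,0,0],"turn":[0,0,0],"gripper":0}]' 60; python3 snap.py v5;python3 rel.py v5|tail -2; python3 tilt.py v5
```

```text
t: 20.12
ee_pos: [0.4247, 0.0815, 0.1169]
orientation: [-0.003, 0.29, 0.957, -0.009]
ft_force: [-0.5, -0.4, -3.0]
gripper_width: 0.0137
grasp_force: 60.0
t: 20.5
ee_pos: [0.4252, 0.0815, 0.1155]
orientation: [-0.003, 0.29, 0.957, -0.009]
ft_force: [-1.6, -1.0, 4.9]
gripper_width: 0.0139
grasp_force: 60.0
key a,b 0.8617404084311006 0.13975410756222217 nut a,b 1.0376004557055942 0.21996984044042367
key->nut world mm [-0.19081567  0.0308334 ]
bar top z=c0+c1a+c2b [ 2.66384752e+01 -3.64298576e-03  9.73323674e-03]
-58 116 a 0.97 b 0.16
-50 124 a 0.9 b 0.27
-42 128 a 0.91 b 0.11
-34 102 a 0.79 b 0.08
-26 109 a 0.8 b 0.11
bar b [-5.55469431  6.04052276] end 33.01591213369083
```

```bash
q(){ python3 -c "
from h import *
s=bot.get_state();M=R.from_quat(np.roll(s['orientation'],-1)).as_matrix();print(np.round(s['ft_torque'],3),np.degrees(np.arctan2(M[1,0],M[0,0])),s['q'][6])"; }
q
python3 -m handwheel '[{"offset":[0,0,0],"turn":[0,0,-3],"gripper":0},{"offset":[0,0,0],"turn":[0,0,0],"gripper":0}]' 60 >/dev/null; q
python3 -m handwheel '[{"offset":[0,0,0],"turn":[0,0,-2],"gripper":0},{"offset":[0,0,0],"turn":[0,0,0],"gripper":0}]' 60 >/dev/null; q
python3 -m handwheel '[{"offset":[0,0,0],"turn":[0,0,-2],"gripper":0},{"offset":[0,0,0],"turn":[0,0,0],"gripper":0}]' 60 >/dev/null; q
python3 -m handwheel '[{"offset":[-0.1,-0.05,0],"turn":[0,0,-2],"gripper":0},{"offset":[0,0,0],"turn":[0,0,0],"gripper":0}]' 60 >/dev/null; q
python3 -m handwheel '[{"offset":[-0.1,-0.05,0],"turn":[0,0,-2],"gripper":0},{"offset":[0,0,0],"turn":[0,0,0],"gripper":0}]' 60; q
```

```text
[-0.112  0.213  0.02 ] 146.3017286158067 0.17595672850746913
[ 0.207  0.103 -0.001] 143.32708259246021 0.13378204133751267
[0.127 0.198 0.018] 141.3518212722203 0.10573681030284658
[0.039 0.352 0.055] 139.35718922108225 0.07741680538534955
[-0.007  0.446  0.034] 137.35809855228393 0.04923236762329137
t: 21.8
ee_pos: [0.4248, 0.0815, 0.1155]
orientation: [-0.004, 0.38, 0.925, -0.009]
ft_force: [-2.3, 0.1, 8.1]
gripper_width: 0.0139
grasp_force: 60.0
[0.02  0.456 0.083] 135.36113455614145 0.02096611617172775
```

```bash
q(){ python3 -c "
from h import *
s=bot.get_state();M=R.from_quat(np.roll(s['orientation'],-1)).as_matrix();print(np.round(s['ft_torque'],3),np.round(s['ft_force'],1),np.round(s['ee_pos'],4),np.degrees(np.arctan2(M[1,0],M[0,0])))"; }
for i in 1; do python3 -m handwheel '[{"offset":[-0.05,-0.02,0],"turn":[0,0,-2],"gripper":0},{"offset":[0,0,0],"turn":[0,0,0],"gripper":0}]' 60 >/dev/null; q; done
python3 -m handwheel '[{"offset":[-0.05,-0.02,0],"turn":[0,0,-2],"gripper":0},{"offset":[0,0,0],"turn":[0,0,0],"gripper":0}]' 60 >/dev/null; q
python3 -m handwheel '[{"offset":[-0.1,-0.05,0],"turn":[0,0,-5],"gripper":0},{"offset":[0,0,0],"turn":[0,0,0],"gripper":0}]' 60 >/dev/null; q
python3 snap.py v6;python3 rel.py v6; python3 tilt.py v6
```

```text
[-0.029  0.495  0.198] [-2.3 -0.4  8. ] [0.4247 0.0815 0.1155] 133.37382804915566
[0.004 0.435 0.142] [-2.8  0.4  7.5] [0.4246 0.0815 0.1155] 131.3793244159547
[-0.056  0.433  0.124] [-2.3 -0.1  7.4] [0.4245 0.0814 0.1155] 126.33709523690646
slope -32.43052256226467
slope 27.931280981988454
bar lateral range [-5.45444686  6.6724809 ] end 32.9358133428598
TCP [0.4245 0.0814 0.1155] yaw 126.3825732864099 tilt [-3.000e-04 -1.970e-02 -9.998e-01]
key a,b 0.8276140619782938 -0.3708012683288189 nut a,b 0.6144548425682561 -0.02039751103401416
key->nut world mm [-0.15566053 -0.37945941]
bar top z=c0+c1a+c2b [2.61637682e+01 1.66770831e-02 3.09184279e-02]
-58 111 a 0.9 b -0.16
-50 123 a 0.87 b -0.36
-42 125 a 0.85 b -0.4
-34 102 a 0.77 b -0.54
-26 108 a 0.77 b -0.43
bar b [-4.97677097  6.28900328] end 33.00115742195506
```

```bash
q(){ python3 -c "
from h import *
s=bot.get_state();M=R.from_quat(np.roll(s['orientation'],-1)).as_matrix();print(np.round(s['ft_torque'],3),np.round(s['ft_force'],1),np.round(s['ee_pos'],4),np.degrees(np.arctan2(M[1,0],M[0,0])))"; }
python3 -m handwheel '[{"offset":[-0.08,0,0],"turn":[0,0,-5],"gripper":0},{"offset":[-0.08,0,0],"turn":[0,0,-5],"gripper":0},{"offset":[-0.08,0,0],"turn":[0,0,-5],"gripper":0},{"offset":[-0.08,0,0],"turn":[0,0,-5],"gripper":0},{"offset":[-0.08,0,0],"turn":[0,0,-5],"gripper":0},{"offset":[0,0,0],"turn":[0,0,0],"gripper":0},{"offset":[0,0,0],"turn":[0,0,0],"gripper":0}]' 60 >/dev/null; q
python3 -m handwheel '[{"offset":[-0.08,-0.05,0],"turn":[0,0,-5],"gripper":0},{"offset":[-0.08,-0.05,0],"turn":[0,0,-5],"gripper":0},{"offset":[-0.08,-0.02,0],"turn":[0,0,-5],"gripper":0},{"offset":[-0.08,-0.02,0],"turn":[0,0,-5],"gripper":0},{"offset":[-0.08,0,0],"turn":[0,0,-5],"gripper":0},{"offset":[0,0,0],"turn":[0,0,-2],"gripper":0},{"offset":[0,0,0],"turn":[0,0,0],"gripper":0},{"offset":[0,0,0],"turn":[0,0,0],"gripper":0}]' 60 >/dev/null; q
python3 snap.py v7;python3 rel.py v7; python3 tilt.py v7
```

```text
[-0.123  0.565  0.162] [-2.4 -1.8  9. ] [0.424  0.0812 0.1155] 101.39703134794829
[-0.076  0.81   0.244] [-3.8 -0.6  9.4] [0.4233 0.0812 0.1155] 74.41656215605934
slope -32.58918826627178
slope 27.43632588964019
bar lateral range [-5.5286666  6.1640035] end 33.25013599812732
TCP [0.4233 0.0812 0.1155] yaw 74.4124027488189 tilt [-8.000e-04 -1.980e-02 -9.998e-01]
key a,b 1.0765604583159107 -0.8335608311496294 nut a,b 0.9243469271684643 -0.6563959238332686
key->nut world mm [-0.21155041 -0.09900902]
bar top z=c0+c1a+c2b [ 2.66298551e+01 -7.61807583e-03  1.52356255e-02]
-58 115 a 1.16 b -0.57
-50 120 a 1.06 b -0.72
-42 121 a 1.05 b -0.86
-34 99 a 1.04 b -1.0
-26 103 a 1.07 b -0.97
bar b [-5.48578337  5.8376013 ] end 33.315377106023185
```

```bash
python3 -c "
from workcell import bot
print(bot.sign_off())"
```

```text
the job is handed in; nothing more can be done
None
```

I handed the job in: the first key stopped at the top of the nut, so I took it as too small and stood it back upright. The second fitted, turned the middle nut about 60° clockwise (estimated from the key's turn less its play), and is still gripped, near upright and fully down.

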